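Break down the drive-end pile into its kitting tray

TASK

The parts of one roller-blind drive end stand in a pile beside the kitting tray. Take the pile down one piece at a time from the top and set each piece straight into its own nest, right way up: the chain wheel on the boss between the four pins, the end cap in the smaller round recess, the chain drive pressed down between the two spring clips until both its ears snap under them, and the tin in the larger round recess. Do not let any piece tip over.

Things in the scene. Friction and masses are not known exactly. Their poses are not given: they have to be found in the camera images.
- wheel_mid (a point): chain wheel, top of the pile: white plastic, a plain disc 39 mm across and 12 mm thick with a hub 20 mm across rising 6 mm above it (18 mm high in all). The point is on its axis half-way up; z points up out of the hub.
- cap_mid (a point): tube end cap, second from the top: white plastic, a round flange 45 mm across and 8 mm thick below, a round plug 28 mm across above it, 26 mm high in all. The point is on its axis half-way up; z points up out of the plug.
- drive_mid (a point): chain drive, third from the top: cream round housing 48 mm across, 15 mm thick, with two ears opposite each other along its own x axis that reach 29 mm from the axis, are 14 mm wide and lie 1 to 6 mm above its underside. The point is on its axis half-way up; z up. A half turn makes no difference. Grip it across its y axis, clear of the ears.
- tin_mid (a point): flat brass-coloured round tin, bottom of the pile, standing on the bench: 62 mm across, 23 mm high. The point is on its axis half-way up; z points up.
- wheel_place (a point): where the chain wheel's middle belongs: grey 99 mm square nest plate with a black round boss 26 mm across and four steel pins. The wheel rests on the boss, whose top is 9 mm below this point and 12 mm above the plate. Pins: 8 mm thick, tapered, 9 mm higher than the boss, at x and y = +-20 mm, 4 mm clear of the wheel; fingers fit between them along this point's x or y axis. z up.
- cap_place (a point): where the end cap's middle belongs: grey square nest plate 99 mm wide with a round recess 55 mm across and 6 mm deep with a bevelled edge; the recess floor is 13 mm below this point, the plate's top 7 mm below it. z up.
- drive_place (a point): chain drive's middle once in: grey 99 mm square nest; the drive rests on a black block (40 mm in x, 28 in y) whose top is 7.5 mm below this point, 16 mm above the plate. Two steel leaf clips at x = +-30 mm, 24 mm wide, flared, 22 mm higher than the block, hook over the drive's ears, which lie along this x axis. They yield outward: pushing straight down takes 4 to 12 N; press on top if an ear stays high. z up.
- tin_place (a point): where the tin's middle belongs: grey 99 mm square nest plate with a round bevelled recess 74 mm across and 7 mm deep; its floor is 11.5 mm below this point, the plate's top 4.5 mm below it. z up. All four nests lie two by two, 102 mm apart, in one dark grey tray 220 mm square (rim 14 mm above the bench) and have the tray's directions.
There are look-alikes about, which are no part of the job. What is shaped like the part that bears cap_mid but green or turquoise is not meant.

How it is judged:
On the way, in this order (a step that is already met when the one before it is completed fails the run):
1. the chain wheel is in its nest (horizontal distance between wheel_mid and wheel_place below 0.01 m and z of wheel_mid in the frame of wheel_place between -0.003 and 0.003 m and angle between wheel_mid's own z axis and vertical below 0.12 rad), for 0.2 s.
2. the end cap is in its nest (horizontal distance between cap_mid and cap_place below 0.01 m and z of cap_mid in the frame of cap_place between -0.003 and 0.003 m and angle between cap_mid's own z axis and vertical below 0.12 rad), for 0.2 s.
3. the chain drive is snapped in between its clips (horizontal distance between drive_mid and drive_place below 0.006 m and z of drive_mid in the frame of drive_place between -0.0025 and 0.0025 m and angle between drive_mid's own z axis and vertical below 0.12 rad and angle between the x axis of drive_mid and the x axis of drive_place, either way round below 0.15 rad), for 0.2 s.
4. the tin is in its nest (horizontal distance between tin_mid and tin_place below 0.01 m and z of tin_mid in the frame of tin_place between -0.003 and 0.003 m and angle between tin_mid's own z axis and vertical below 0.12 rad), for 0.2 s.
At the end, for the whole second after the job is handed in: All four pieces lie in their own nests, right way up within 0.12 rad: middles within 10 mm (chain drive 6 mm) of their places in plan and within 3 mm in height (chain drive 2.5 mm, which needs both ears under the clips, ears in line with the clips within 0.15 rad) (all of step 1 and all of step 2 and all of step 3 and all of step 4); the robot touches nothing.
It fails at once if a piece tips over (more than 0.6 rad) (angle between any of wheel_mid, cap_mid, drive_mid, tin_mid's own z axis and vertical above 0.6 rad).
It also fails if it takes over 122 s, if anything falls off the work surface, if the arm or the gripper's body presses on something with over 40 N, if the wrist force passes 120 N, or if a joint passes its speed limit or range.

ROBOT

A 7-joint arm with a two-finger parallel gripper is mounted at the origin on a cart in front of the work surface, level with it; the furniture and walls round the work are solid. World frame = base frame: x ahead of the robot, y to its left, z up, the work surface at z = 0. Lengths are in m, angles in rad, forces in N, time in s.
With the tool pointing down it reaches from about 0.425 to 0.925 m from the base axis. Payload 6.8 kg.
Tool frame: the origin (TCP) lies between the finger pads; the fingertips stand r.tcp_to_tips ahead of it and the grasp point (between the pads) lies 3 mm ahead of it (r.tcp_to_tips is the distance from the TCP to the fingertips, in m); z points along the fingers, y is the line along which they close (so a half turn about z gives the same grasp; the last joint's range is limited). The gripper opens to 85 mm and grips with 20 to 120 N. Pads are 22 mm wide; open, the fingers measure 114 mm over their backs; the gripper's body (76 mm by 85 mm) begins 54 mm behind the grasp point. The pads swing forward as they close: fully open they stand 13 mm farther back than shut.
Start: joints at [-1.337, 0.477, 0.022, 1.555, -0.011, 1.109, -0.083], TCP at [0.226, 0.636, 0.253] pointing down, gripper open.
Joint ranges: [-2.96, 2.96], [-0.34, 2.1], [-1.41, 1.46], [0.24, 2.44], [-1.37, 4.51], [0.17, 1.92], [-2.96, 2.96]. Speed limits (rad/s): [2.39, 2.39, 3.14, 3.14, 3.14, 3.14, 3.14].

INTERFACE

Orientations are given as a rotation vector (axis times angle).
In Python, from bench import r gives the robot as it stands. The module is installed in compiled form; this text tells all that it offers.
- The arm moves only by the tool step_arm, never from a script. Its argument "moves" is a list of rows, each an object of numbers: "rx", "ry", "rz": the turn, a rotation vector about the tool's x, y, z in degrees; "dx", "dy", "dz": the shift along the tool's x, y, z in mm; "gripper": the opening, from -1 (shut) to 1 (fully open). In form: [{"rx": .., "ry": .., "rz": .., "dx": .., "dy": .., "dz": .., "gripper": ..}, ...]. A call has 1 to 20 rows; each row shifts and turns the commanded pose from where the row before left it, along the tool's axes as they then stand; what a row does not reach is not made up. A row lasts 1/8 s, in which the tool goes at most 62.5 mm and 10.7 degrees, less where a joint would pass 70% of its speed; a pose out of reach is approached as far as the arm can. A call is refused whole if a number of a shift passes 62.5 or a number of a turn 10.7, either way. A call with a gripper value outside its range is refused whole. The fingers move at their own pace and stop on an object; "grip_force" is the grip in N (left out, the last holds). Time passes only in rows, so rows that do not move let the fingers close. It gives the time, the measured TCP pose, the force, the opening and the grip force at its end, in the units of the state.
- r.get_obs(): the state, without advancing time (a new reading comes with each control period).
- r.grab_frame(name): name is "scene" or "top"; returns the picture (480x640x3 uint8, blue, green, red); there is no depth.
- r.camera_info(name): a dict with "mtx" (3x3 intrinsics, pixels), "rvec" (rotation vector, rad) and "tvec" (3), from world to camera coordinates, as OpenCV has them. Camera axes: x right, y down, z forward; pixel columns grow to the right and rows downward; lengths in m; the calibration is good to about 2 mm. A picture is of the moment at which its call begins. camera_info takes no time and is no camera call.
- r.hand_in(): hands the job in; it is judged then, once.
The state is a dict: "clock": time; "joints": joint angles; "qvel": joint speeds; "tau": joint torques, N m; "tcp_pos": TCP position; "orientation": TCP orientation; "contact_force": force on the tool from outside, world axes, zero at the start; "moment": the same for the moment, N m; "grip_width": finger opening in m; "gripper_force": force on a finger pad.
Only numpy, scipy, OpenCV 4.12 (cv2) and the standard library are available. Lean on these libraries where they do the work, as an engineer would, in place of code of your own. Each camera call takes 0.05 s, during which the arm holds its last target. There are 200 camera calls.

## Working session

There is one attempt and no reset: what is moved stays moved. The work goes in short steps, Python scripts to look and compute and a tool call to move; the robot and the scene stay as the last step left them, time stands still between calls to the robot, and variables do not carry over. Pictures are saved under pics/ and viewed, at most 14 in all, crops included, and the job is handed in when it is done.

Besides the shell and the picture viewer there is one more tool, called after "Emit:" in YAML: its name, and indented under it one key for each argument. step_arm: Moves the arm, as the interface text tells. Its arguments: {"type":"object","properties":{"moves":{"type":"array","items":{"type":"object","properties":{"rx":{"type":"number"},"ry":{"type":"number"},"rz":{"type":"number"},"dx":{"type":"number"},"dy":{"type":"number"},"dz":{"type":"number"},"gripper":{"type":"number"}}}},"grip_force":{"type":"number"}},"required":["moves"]}

```bash
mkdir -p pics; python3 - <<'E'
from bench import r
import cv2
o=r.get_obs()
print({k:o[k] for k in('clock','tcp_pos','orientation','grip_width','contact_force')},r.tcp_to_tips)
for n in('scene','top'):
    cv2.imwrite(f'pics/{n}0.png',r.grab_frame(n)); c=r.camera_info(n)
    R=cv2.Rodrigues(c['rvec'])[0]; print(n,c['mtx'],-R.T@c['tvec'].ravel(),R[2])
E
```

```text
{'clock': 0.0, 'tcp_pos': array([0.22604168, 0.63543593, 0.25235217]), 'orientation': array([-5.34176293e-01, -3.09565184e+00,  2.79522282e-03]), 'grip_width': 0.08530138654408131, 'contact_force': array([0.16043011, 0.02858796, 0.08849258])} 0.022
scene [[530.87076425   0.         322.43290523]
 [  0.         530.87076425 243.25266501]
 [  0.           0.           1.        ]] [-0.09328522  0.43973097  0.65180348] [ 0.67219247 -0.39842634 -0.62403024]
top [[523.93715513   0.         309.48664239]
 [  0.         523.93715513 249.48196251]
 [  0.           0.           1.        ]] [0.34160505 0.05375395 1.0164467 ] [ 0.19492657  0.02361836 -0.98053343]
```

View pics/scene0.png

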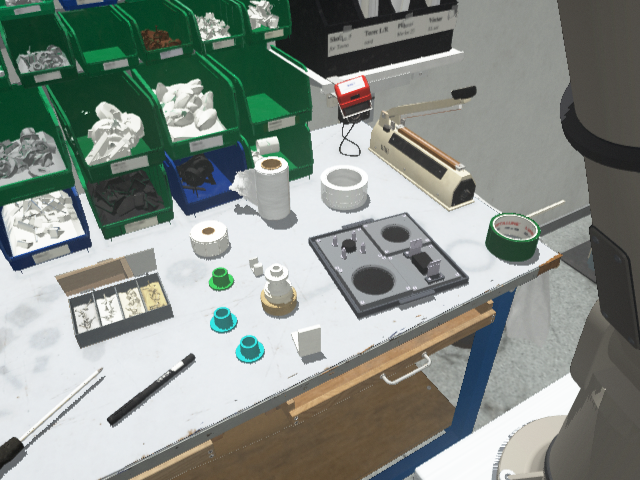

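View pics/top0.png

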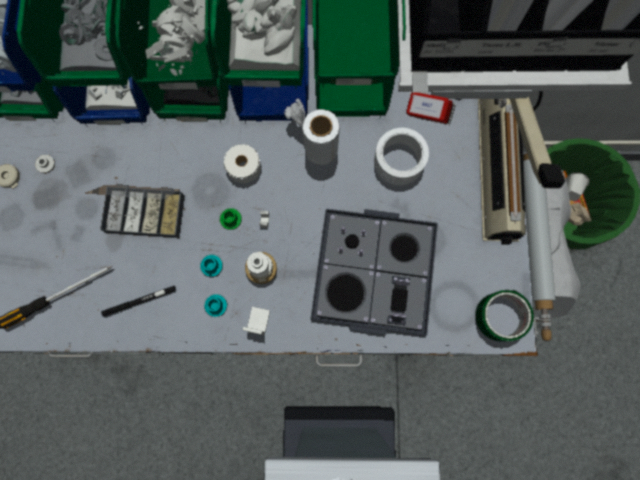

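The scene and top views show the pile at scene (278,288) and top (262,266): white wheel, white cap, cream drive and brass tin. The tray is at scene (388,262) and top (375,272).

Possible confusions with the pile, by top pixel: green cap (230,218), turquoise caps (211,265) and (215,305), white rolls (242,163), (402,155) and (320,135), small white parts (45,163) and (264,218). I choose (262,266), the only stack standing on a brass tin, and check it in one close crop.

```bash
cat > h.py <<'E'
import cv2,numpy as np
from bench import r
def cam(n):
    c=r.camera_info(n); return c['mtx'],cv2.Rodrigues(c['rvec'])[0],np.ravel(c['tvec'])
def ray(n,px):
    K,R,t=cam(n); return -R.T@t, R.T@np.linalg.solve(K,np.array([px[0],px[1],1.]))
def plane(n,px,z):
    o,d=ray(n,px); return o+d*(z-o[2])/d[2]
def proj(n,P):
    K,R,t=cam(n); q=K@(R@np.asarray(P,float)+t); return q[:2]/q[2]
def two(pa,pb):
    (a,u),(b,v)=ray('scene',pa),ray('top',pb); s=np.linalg.lstsq(np.c_[u,-v],b-a,rcond=None)[0]
    p,q=a+s[0]*u,b+s[1]*v; return (p+q)/2,np.linalg.norm(p-q)
E
python3 - <<'E'
from h import *
t=cv2.imread('pics/top0.png');s=cv2.imread('pics/scene0.png')
f=lambda im,x,y,w,h,k:cv2.resize(im[y:y+h,x:x+w],None,fx=k,fy=k,interpolation=cv2.INTER_CUBIC)
a=np.hstack([f(s,240,250,80,75,5),f(t,222,230,80,75,5)])
cv2.imwrite('pics/pile.png',a)
cv2.imwrite('pics/tray.png',np.vstack([f(t,305,200,145,140,4)]))
cv2.imwrite('pics/trays.png',f(s,300,200,175,125,4))
for p in[(262,266),(375,272)]:print(plane('top',p,.05))
print(plane('scene',(278,275),.085))
E
```

```text
[0.50222232 0.16589304 0.05      ]
[ 0.49097383 -0.04501958  0.05      ]
[0.4841982  0.17995449 0.085     ]
```

View pics/pile.png

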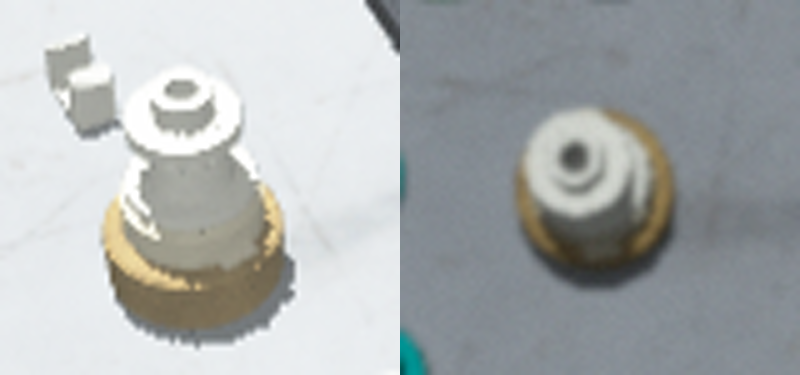

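View pics/tray.png

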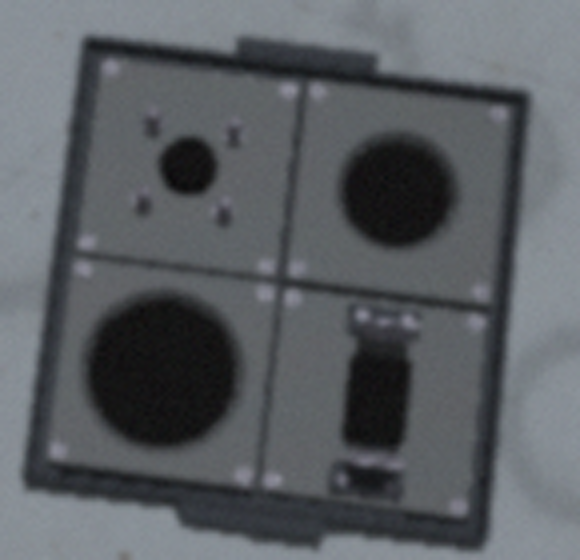

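View pics/trays.png

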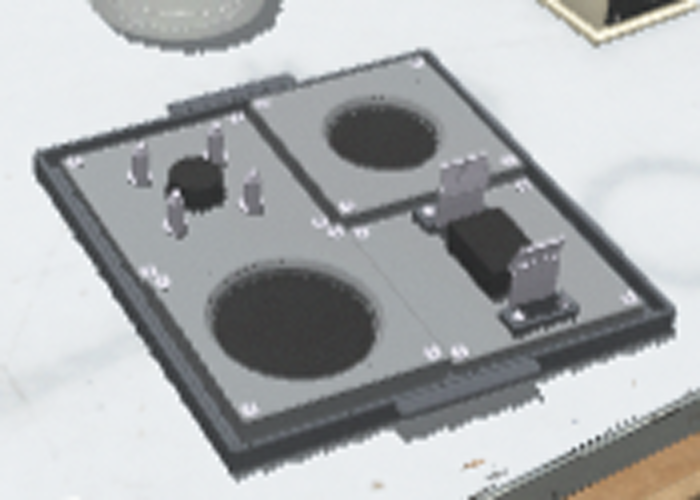

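The close crop confirms the pile: hub hole at scene (276,268) and top (257,261), brass tin below. The tray crops show the boss with four pins upper left, the cap recess upper right, the tin recess lower left and the clips lower right, with clear corner screws on every plate. Now I triangulate from the screws.

```bash
python3 - <<'E'
from h import *
f=lambda c,k,o:(np.array(c)+.5)/k-.5+np.array(o)
N={'wheel':([(110,66),(288,90),(86,242),(266,267)],[(75,160),(238,117),(148,270),(318,222)]),
'cap':([(318,91),(498,113),(297,268),(480,292)],[(260,103),(420,62),(345,208),(508,160)]),
'tin':([(83,268),(265,292),(57,450),(243,475)],[(162,283),(335,230),(250,410),(433,352)]),
'drive':([(293,296),(476,321),(272,480),(458,506)],[(362,231),(520,186),(460,352),(628,297)])}
for n,(a,b) in N.items():
    P=[two(f(q,4,(300,200)),f(p,4,(305,200))) for p,q in zip(a,b)]
    X=np.array([p[0] for p in P]); e=X[1]-X[0]+X[3]-X[2]; g=X[0]-X[2]+X[1]-X[3]
    print(n,X.mean(0).round(4),'zs',X[:,2].round(4),'gap',[round(p[1]*1e3,1) for p in P],'right dir deg',np.degrees(np.arctan2(e[1],e[0])).round(1),'fwd',np.degrees(np.arctan2(g[1],g[0])).round(1),np.linalg.norm(e)/2)
print('hub',two(f((180,88),5,(240,250)),f((175,157),5,(222,230))))
# recess centres / boss in top
for n,p in(('wheelboss',(188,166)),('cap',(399,190)),('tin',(163,370)),('drive',(376,402))):
    for z in (.01,.02,.03):print(n,z,plane('top',f(p,4,(305,200)),z).round(4))
# brass tin
t=cv2.imread('pics/top0.png');h=cv2.cvtColor(t,cv2.COLOR_BGR2HSV)
m=cv2.inRange(h,(10,60,60),(30,255,255));m[:230]=0;m[305:]=0;m[:,:235]=0;m[:,295:]=0
c=max(cv2.findContours(m,0,1)[0],key=cv2.contourArea);print(cv2.minEnclosingCircle(c),cv2.fitEllipse(cv2.convexHull(c)))
print(plane('top',cv2.fitEllipse(cv2.convexHull(c))[0],.02))
E
```

```text
wheel [ 0.558  -0.0039  0.0138] zs [0.0136 0.0137 0.0142 0.0138] gap [np.float64(0.3), np.float64(0.1), np.float64(0.9), np.float64(1.6)] right dir deg -97.9 fwd -8.3 0.08781856903431481
cap [ 0.5448 -0.1054  0.0176] zs [0.0176 0.0179 0.0168 0.0182] gap [np.float64(1.9), np.float64(1.5), np.float64(1.6), np.float64(0.8)] right dir deg -97.9 fwd -8.1 0.08873640606313585
tin [0.4569 0.0095 0.0181] zs [0.0171 0.0189 0.0183 0.0182] gap [np.float64(0.4), np.float64(0.6), np.float64(0.2), np.float64(0.1)] right dir deg -97.6 fwd -7.8 0.08824980847670028
drive [ 0.4437 -0.0918  0.0128] zs [0.0132 0.0115 0.0129 0.0138] gap [np.float64(0.3), np.float64(1.7), np.float64(0.1), np.float64(1.3)] right dir deg -97.5 fwd -7.7 0.08761810133038299
hub (array([0.50647608, 0.17267071, 0.0813828 ]), np.float64(0.0009207292027593881))
wheelboss 0.01 [ 0.5584 -0.0046  0.01  ]
wheelboss 0.02 [ 0.5562 -0.004   0.02  ]
wheelboss 0.03 [ 0.554  -0.0035  0.03  ]
cap 0.01 [ 0.5463 -0.1073  0.01  ]
cap 0.02 [ 0.5443 -0.1057  0.02  ]
cap 0.03 [ 0.5422 -0.1041  0.03  ]
tin 0.01 [0.458  0.0086 0.01  ]
tin 0.02 [0.4568 0.009  0.02  ]
tin 0.03 [0.4557 0.0095 0.03  ]
drive 0.01 [ 0.4427 -0.0931  0.01  ]
drive 0.02 [ 0.4417 -0.0917  0.02  ]
drive 0.03 [ 0.4407 -0.0902  0.03  ]
((266.0, 267.0), 14.14223575592041) ((265.3621520996094, 267.1008605957031), (21.307090759277344, 28.526262283325195), 170.64947509765625)
[0.50505656 0.16282044 0.02      ]
```

```bash
cat >> h.py <<'E'
from scipy.spatial.transform import Rotation as Ro
def go(x,y,z,close=None):
    "tool-axis shift (mm) to TCP target; turn rz (deg) first to make finger line 'close' (world deg)"
    o=r.get_obs(); R=Ro.from_rotvec(o['orientation']); Y=R.as_matrix()[:,1]; a=np.degrees(np.arctan2(Y[1],Y[0]))
    rz=0 if close is None else -((close-a+90)%180-90)
    M=(R*Ro.from_euler('z',rz,degrees=True)).as_matrix()
    print('t',round(o['clock'],2),'tcp',np.round(o['tcp_pos'],4),'close',round(a,1),'tilt',np.round(np.degrees(np.arccos(-M[2,2])),2),'w',round(o['grip_width'],4),'F',np.round(o['contact_force'],1))
    print('rz',round(rz,1),'d mm',np.round(M.T@(np.array([x,y,z])-o['tcp_pos'])*1e3,1))
E
python3 -c "
from h import *
go(.5065,.1727,.16,82)"
```

```text
t 0.1 tcp [0.2261 0.6355 0.2524] close 70.4 tilt 0.1 w 0.0855 F [ 0.2  0.9 -0.5]
rz -11.6 d mm [-342.1 -419.1   93. ]
```

Emit:
step_arm:
  moves:
    - {"rz":-5.8,"gripper":0.5}
    - {"rz":-5.8,"gripper":0.5}
    - {"dx":-28.5,"dy":-35,"gripper":0.5}
    - {"dx":-28.5,"dy":-35,"gripper":0.5}
    - {"dx":-28.5,"dy":-35,"gripper":0.5}
    - {"dx":-28.5,"dy":-35,"gripper":0.5}
    - {"dx":-28.5,"dy":-35,"gripper":0.5}
    - {"dx":-28.5,"dy":-35,"gripper":0.5}
    - {"dx":-28.5,"dy":-35,"gripper":0.5}
    - {"dx":-28.5,"dy":-35,"gripper":0.5}
    - {"dx":-28.5,"dy":-35,"gripper":0.5}
    - {"dx":-28.5,"dy":-35,"gripper":0.5}
    - {"dx":-28.5,"dy":-35,"gripper":0.5}
    - {"dx":-28.5,"dy":-35,"gripper":0.5}
    - {"dz":45,"gripper":0.5}
    - {"dz":48,"gripper":0.5}
    - {"gripper":0.5}
    - {"gripper":0.5}
  grip_force: 30

```text
invalid input at $.moves[0]: expected keys rx, ry, rz, dx, dy, dz, gripper
```

```bash
python3 - <<'E'
from h import *
go(.5065,.1727,.12,82); print(r.tcp_to_tips)
s=r.grab_frame('scene');t=r.grab_frame('top')
f=lambda im,x,y,w,h,k:cv2.resize(im[y:y+h,x:x+w],None,fx=k,fy=k,interpolation=cv2.INTER_CUBIC)
cv2.imwrite('pics/a.png',np.hstack([f(s,220,190,110,130,4),f(t,220,210,80,130,4)]))
E
```

```text
t 0.1 tcp [0.2261 0.6355 0.2524] close 70.4 tilt 0.1 w 0.0855 F [ 0.2  0.9 -0.5]
rz -11.6 d mm [-342.1 -419.   133. ]
0.022
```

View pics/a.png

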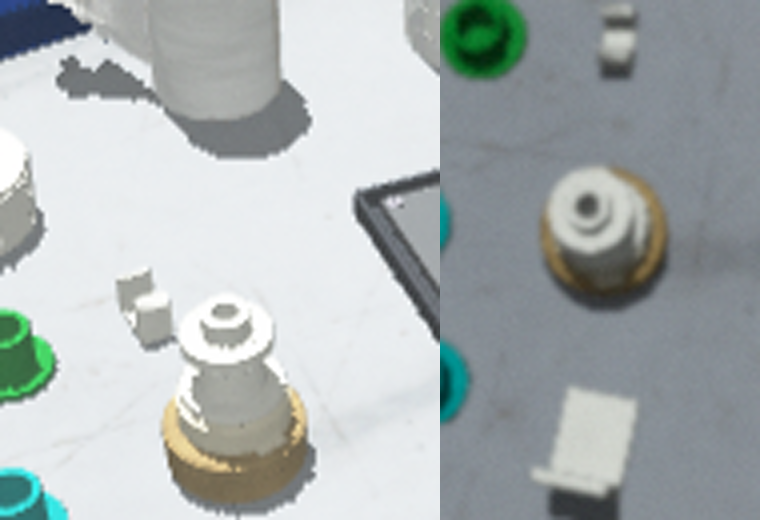

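The call was refused because every row needs all its keys, so the arm has not moved. The picture again shows the pile undisturbed.

Emit:
step_arm:
  moves:
    - {"rx":0,"ry":0,"rz":-5.8,"dx":0,"dy":0,"dz":0,"gripper":0.5}
    - {"rx":0,"ry":0,"rz":-5.8,"dx":0,"dy":0,"dz":0,"gripper":0.5}
    - {"rx":0,"ry":0,"rz":0,"dx":-28.5,"dy":-35,"dz":0,"gripper":0.5}
    - {"rx":0,"ry":0,"rz":0,"dx":-28.5,"dy":-35,"dz":0,"gripper":0.5}
    - {"rx":0,"ry":0,"rz":0,"dx":-28.5,"dy":-35,"dz":0,"gripper":0.5}
    - {"rx":0,"ry":0,"rz":0,"dx":-28.5,"dy":-35,"dz":0,"gripper":0.5}
    - {"rx":0,"ry":0,"rz":0,"dx":-28.5,"dy":-35,"dz":0,"gripper":0.5}
    - {"rx":0,"ry":0,"rz":0,"dx":-28.5,"dy":-35,"dz":0,"gripper":0.5}
    - {"rx":0,"ry":0,"rz":0,"dx":-28.5,"dy":-35,"dz":0,"gripper":0.5}
    - {"rx":0,"ry":0,"rz":0,"dx":-28.5,"dy":-35,"dz":0,"gripper":0.5}
    - {"rx":0,"ry":0,"rz":0,"dx":-28.5,"dy":-35,"dz":0,"gripper":0.5}
    - {"rx":0,"ry":0,"rz":0,"dx":-28.5,"dy":-35,"dz":0,"gripper":0.5}
    - {"rx":0,"ry":0,"rz":0,"dx":-28.5,"dy":-35,"dz":0,"gripper":0.5}
    - {"rx":0,"ry":0,"rz":0,"dx":-28.5,"dy":-35,"dz":0,"gripper":0.5}
    - {"rx":0,"ry":0,"rz":0,"dx":0,"dy":0,"dz":45,"gripper":0.5}
    - {"rx":0,"ry":0,"rz":0,"dx":0,"dy":0,"dz":48,"gripper":0.5}
    - {"rx":0,"ry":0,"rz":0,"dx":0,"dy":0,"dz":0,"gripper":0.5}
    - {"rx":0,"ry":0,"rz":0,"dx":0,"dy":0,"dz":0,"gripper":0.5}
  grip_force: 30

```text
clock: 2.45
tcp_pos: [0.5074, 0.1729, 0.1617]
orientation: [0.219, 3.133, 0.001]
contact_force: [0.9, -0.1, 0.5]
grip_width: 0.0642
gripper_force: 0.0
```

```bash
python3 - <<'E'
from h import *
go(.5065,.1727,.08,82); print(r.tcp_to_tips)
s=r.grab_frame('scene');t=r.grab_frame('top')
f=lambda im,x,y,w,h,k:cv2.resize(im[y:y+h,x:x+w],None,fx=k,fy=k,interpolation=cv2.INTER_CUBIC)
cv2.imwrite('pics/b.png',np.hstack([f(s,220,190,110,130,4),f(t,220,210,80,130,4)]))
E
```

```text
t 2.45 tcp [0.5074 0.1729 0.1617] close 82.0 tilt 0.09 w 0.0642 F [ 0.9 -0.1  0.5]
rz 0.0 d mm [ 1.  -0.4 81.7]
0.022
```

View pics/b.png

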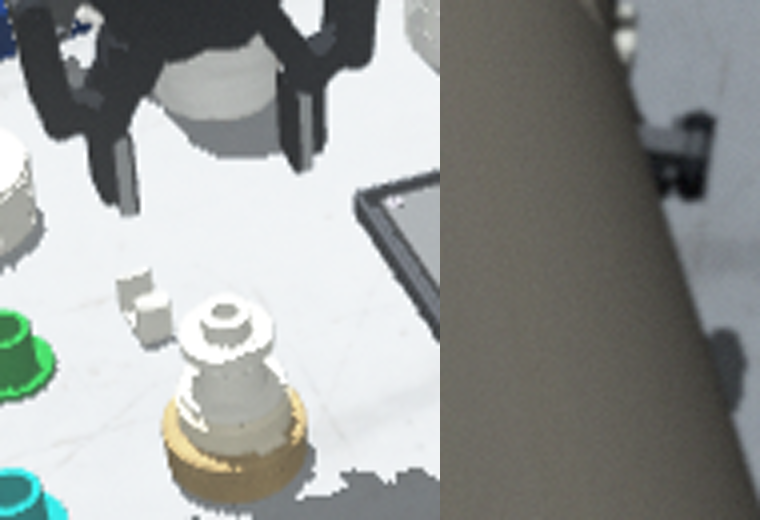

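```bash
python3 - <<'E'
from h import *
u=np.array([np.cos(np.radians(82)),np.sin(np.radians(82)),0])
for z in(.135,.14,.145,.15):
    for s in(.034,-.034):
        print(z,s,((proj('scene',np.array([.5074,.1729,z])+s*u)-(220,190))*4).round(0))
E
```

```text
0.135 0.034 [131. 226.]
0.135 -0.034 [295. 184.]
0.14 0.034 [129. 216.]
0.14 -0.034 [295. 174.]
0.145 0.034 [128. 206.]
0.145 -0.034 [294. 164.]
0.15 0.034 [127. 196.]
0.15 -0.034 [294. 154.]
```

Fingertips at crop (125,213) and (303,170) stand about 20 mm ahead of the TCP at this opening, centred over the pile. Next I grip the wheel.

Emit:
step_arm:
  grip_force: 30
  moves:
    - {"rx":0,"ry":0,"rz":0,"dx":1,"dy":0,"dz":30,"gripper":0.5}
    - {"rx":0,"ry":0,"rz":0,"dx":0,"dy":0,"dz":25,"gripper":0.3}
    - {"rx":0,"ry":0,"rz":0,"dx":0,"dy":0,"dz":15,"gripper":0.3}
    - {"rx":0,"ry":0,"rz":0,"dx":0,"dy":0,"dz":8.5,"gripper":0.3}
    - {"rx":0,"ry":0,"rz":0,"dx":0,"dy":0,"dz":0,"gripper":0.3}
    - {"rx":0,"ry":0,"rz":0,"dx":0,"dy":0,"dz":0,"gripper":0.1}
    - {"rx":0,"ry":0,"rz":0,"dx":0,"dy":0,"dz":0,"gripper":0}
    - {"rx":0,"ry":0,"rz":0,"dx":0,"dy":0,"dz":0,"gripper":-0.1}
    - {"rx":0,"ry":0,"rz":0,"dx":0,"dy":0,"dz":0,"gripper":-0.3}
    - {"rx":0,"ry":0,"rz":0,"dx":0,"dy":0,"dz":0,"gripper":-0.3}
    - {"rx":0,"ry":0,"rz":0,"dx":0,"dy":0,"dz":0,"gripper":-0.3}

```text
clock: 3.92
tcp_pos: [0.5061, 0.1728, 0.0825]
orientation: [0.219, 3.133, 0.001]
contact_force: [-1.2, -0.3, 4.6]
grip_width: 0.0367
gripper_force: 29.5
```

Emit:
step_arm:
  moves:
    - {"rx":0,"ry":0,"rz":0,"dx":0,"dy":0,"dz":-5,"gripper":-0.3}
    - {"rx":0,"ry":0,"rz":0,"dx":0,"dy":0,"dz":-10,"gripper":-0.3}
    - {"rx":0,"ry":0,"rz":0,"dx":0,"dy":0,"dz":-20,"gripper":-0.3}
    - {"rx":0,"ry":0,"rz":0,"dx":0,"dy":0,"dz":-15,"gripper":-0.3}
    - {"rx":0,"ry":0,"rz":0,"dx":0,"dy":0,"dz":0,"gripper":-0.3}

```text
clock: 4.55
tcp_pos: [0.5065, 0.1731, 0.1332]
orientation: [0.219, 3.132, 0.002]
contact_force: [0.4, 0.6, -0.0]
grip_width: 0.0367
gripper_force: 30.0
```

```bash
python3 - <<'E'
from h import *
go(.557,-.0041,.133,82)
s=r.grab_frame('scene')
f=lambda im,x,y,w,h,k:cv2.resize(im[y:y+h,x:x+w],None,fx=k,fy=k,interpolation=cv2.INTER_CUBIC)
cv2.imwrite('pics/c.png',f(s,220,190,110,130,4))
E
```

```text
t 4.55 tcp [0.5065 0.1731 0.1332] close 82.0 tilt 0.17 w 0.0367 F [ 0.4  0.6 -0. ]
rz 0.0 d mm [-7.470e+01 -1.684e+02  1.000e-01]
```

View pics/c.png

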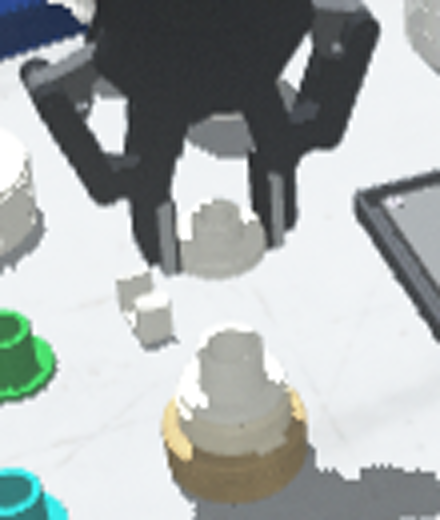

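The wheel hangs level between the pads, hub at crop (222,206). The cap, drive and tin still stand upright beneath.

```bash
python3 - <<'E'
from h import *
for z in(.126,.132):print(((proj('scene',[.5065,.1731,z])-(220,190))*4+1.5).round(1))
u=np.array([np.cos(np.radians(82)),np.sin(np.radians(82)),0])
for n,m in(('tool y',u),('tool x',np.array([-u[1],u[0],0]))):print(n,((proj('scene',np.array([.5065,.1731,.132])+.01*m)-(220,190))*4+1.5).round(1))
E
```

```text
[217.4 225.6]
[216.5 213.8]
tool y [192.2 220. ]
tool x [224.8 228.5]
```

Emit:
step_arm:
  moves:
    - {"rx":0,"ry":0,"rz":0,"dx":-12.5,"dy":-28,"dz":0,"gripper":-0.3}
    - {"rx":0,"ry":0,"rz":0,"dx":-12.5,"dy":-28,"dz":0,"gripper":-0.3}
    - {"rx":0,"ry":0,"rz":0,"dx":-12.5,"dy":-28,"dz":0,"gripper":-0.3}
    - {"rx":0,"ry":0,"rz":0,"dx":-12.5,"dy":-28,"dz":0,"gripper":-0.3}
    - {"rx":0,"ry":0,"rz":0,"dx":-12.5,"dy":-28,"dz":0,"gripper":-0.3}
    - {"rx":0,"ry":0,"rz":0,"dx":-12.5,"dy":-28.5,"dz":0,"gripper":-0.3}
    - {"rx":0,"ry":0,"rz":0,"dx":0,"dy":0,"dz":30,"gripper":-0.3}
    - {"rx":0,"ry":0,"rz":0,"dx":0,"dy":0,"dz":33,"gripper":-0.3}
    - {"rx":0,"ry":0,"rz":0,"dx":0,"dy":0,"dz":0,"gripper":-0.3}
    - {"rx":0,"ry":0,"rz":0,"dx":0,"dy":0,"dz":0,"gripper":-0.3}

```text
clock: 5.85
tcp_pos: [0.5567, -0.0046, 0.0692]
orientation: [0.219, 3.134, -0.0]
contact_force: [-0.1, 0.5, -0.0]
grip_width: 0.0363
gripper_force: 30.2
```

```bash
python3 - <<'E'
from h import *
go(.557,-.0041,.043,82)
s=r.grab_frame('scene');t=r.grab_frame('top')
f=lambda im,x,y,w,h,k:cv2.resize(im[y:y+h,x:x+w],None,fx=k,fy=k,interpolation=cv2.INTER_CUBIC)
cv2.imwrite('pics/d.png',np.hstack([f(s,310,190,80,100,5),f(t,315,200,80,100,5)]))
p=r.get_obs()['tcp_pos']
for z in(.0245,.0705,.0645,.048):
  for w in ([.557,-.0041],p[:2]): print(z,((proj('scene',[*w,z])-(310,190))*5+2).round(1))
E
```

```text
t 5.85 tcp [ 0.5567 -0.0046  0.0692] close 82.0 tilt 0.01 w 0.0363 F [-0.1  0.5 -0. ]
rz 0.0 d mm [-0.2  0.5 26.2]
0.0245 [196.8 267.3]
0.0245 [197.2 266.5]
0.0705 [200.2 169.6]
0.0705 [200.7 168.8]
0.0645 [199.8 182.7]
0.0645 [200.2 181.9]
0.048 [198.5 218.1]
0.048 [199.  217.3]
```

View pics/d.png

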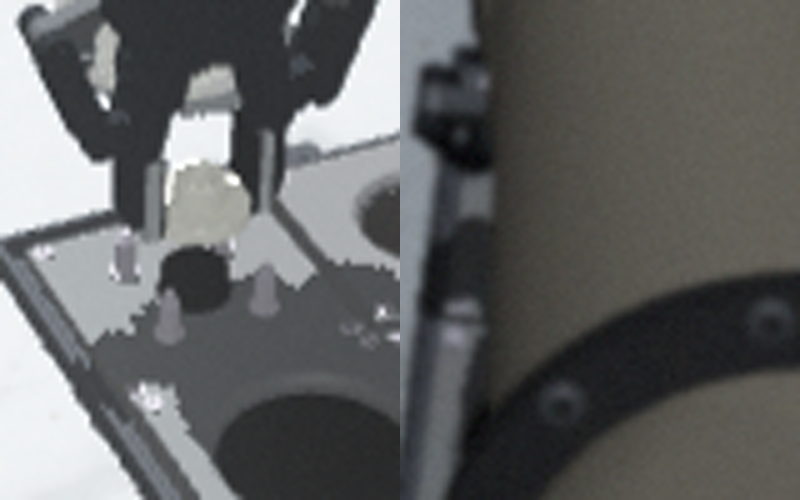

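The boss top is at about crop (196,263). The wheel centre is about 9 px right of where it should be for its height, and the pads are shifted the same way. I correct by about 2 mm each way and lower.

Emit:
step_arm:
  moves:
    - {"rx":0,"ry":0,"rz":0,"dx":-2,"dy":2,"dz":0,"gripper":-0.3}
    - {"rx":0,"ry":0,"rz":0,"dx":0,"dy":0,"dz":8,"gripper":-0.3}
    - {"rx":0,"ry":0,"rz":0,"dx":0,"dy":0,"dz":6,"gripper":-0.3}
    - {"rx":0,"ry":0,"rz":0,"dx":0,"dy":0,"dz":5,"gripper":-0.3}
    - {"rx":0,"ry":0,"rz":0,"dx":0,"dy":0,"dz":3,"gripper":-0.3}
    - {"rx":0,"ry":0,"rz":0,"dx":0,"dy":0,"dz":1.5,"gripper":-0.3}
    - {"rx":0,"ry":0,"rz":0,"dx":0,"dy":0,"dz":0,"gripper":-0.3}
    - {"rx":0,"ry":0,"rz":0,"dx":0,"dy":0,"dz":0,"gripper":-0.3}

```text
clock: 6.95
tcp_pos: [0.5589, -0.0029, 0.0454]
orientation: [0.219, 3.134, 0.0]
contact_force: [0.1, 0.1, 0.4]
grip_width: 0.0368
gripper_force: 30.2
```

Emit:
step_arm:
  moves:
    - {"rx":0,"ry":0,"rz":0,"dx":0,"dy":0,"dz":1,"gripper":-0.3}
    - {"rx":0,"ry":0,"rz":0,"dx":0,"dy":0,"dz":1,"gripper":-0.3}
    - {"rx":0,"ry":0,"rz":0,"dx":0,"dy":0,"dz":0,"gripper":-0.3}

```text
clock: 7.32
tcp_pos: [0.5589, -0.0029, 0.0443]
orientation: [0.219, 3.134, 0.001]
contact_force: [-3.4, -0.0, 9.9]
grip_width: 0.0366
gripper_force: 30.9
```

Emit:
step_arm:
  moves:
    - {"rx":0,"ry":0,"rz":0,"dx":0,"dy":0,"dz":-0.5,"gripper":0.0}
    - {"rx":0,"ry":0,"rz":0,"dx":0,"dy":0,"dz":0,"gripper":0.25}
    - {"rx":0,"ry":0,"rz":0,"dx":0,"dy":0,"dz":0,"gripper":0.25}
    - {"rx":0,"ry":0,"rz":0,"dx":0,"dy":0,"dz":0,"gripper":0.25}
    - {"rx":0,"ry":0,"rz":0,"dx":0,"dy":0,"dz":0,"gripper":0.25}
    - {"rx":0,"ry":0,"rz":0,"dx":0,"dy":0,"dz":-10,"gripper":0.25}
    - {"rx":0,"ry":0,"rz":0,"dx":0,"dy":0,"dz":-40,"gripper":0.25}
    - {"rx":0,"ry":0,"rz":0,"dx":0,"dy":0,"dz":-50,"gripper":0.25}
    - {"rx":0,"ry":0,"rz":0,"dx":0,"dy":0,"dz":0,"gripper":0.25}

```text
clock: 8.45
tcp_pos: [0.5616, -0.003, 0.1483]
orientation: [0.219, 3.126, 0.003]
contact_force: [0.4, -0.1, -0.3]
grip_width: 0.0534
gripper_force: 0.0
```

```bash
python3 - <<'E'
from h import *
go(.5065,.1727,.12,82)
s=r.grab_frame('scene');t=r.grab_frame('top')
cv2.imwrite('pics/s1.png',s);cv2.imwrite('pics/t1.png',t)
f=lambda im,x,y,w,h,k:cv2.resize(im[y:y+h,x:x+w],None,fx=k,fy=k,interpolation=cv2.INTER_CUBIC)
cv2.imwrite('pics/e.png',np.hstack([f(s,310,200,80,80,3.75),f(t,235,240,50,60,5),f(s,245,250,50,60,5)]))
E
```

```text
t 8.45 tcp [ 0.5616 -0.003   0.1483] close 82.0 tilt 0.48 w 0.0534 F [ 0.4 -0.1 -0.3]
rz -0.0 d mm [ 79.2 166.2  28. ]
```

View pics/e.png

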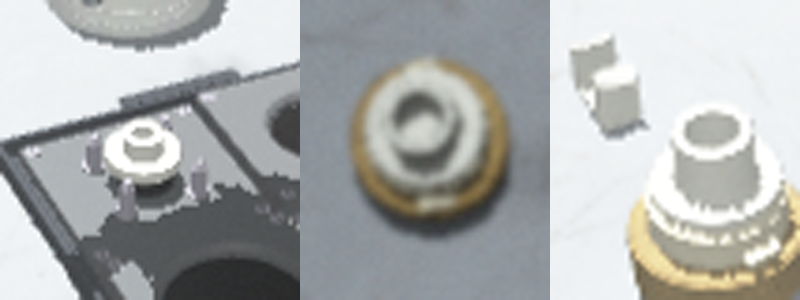

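The wheel sits between the four pins, at crop (142,150). The cap rim is at top crop (418,125) and scene crop (713,132). One ear of the drive peeks out at (435,202), on the robot's side.

```bash
python3 - <<'E'
from h import *
f=lambda c,k,o:(np.array(c)+.5)/k-.5+np.array(o)
for z in (.0425,.0435):print('wheel hub',plane('scene',f((142,132),3.75,(310,200)),z), 'pins ctr',plane('scene',f((147,165),3.75,(310,200)),z-.009))
print('cap',two(f((163,132),5,(245,250)),f((119,124),5,(235,240))))
print(plane('top',f((119,124),5,(235,240)),.064))
print('ear',plane('top',f((135,202),5,(235,240)),.029), plane('scene',f((212,252),5,(245,250)),.029))
go(.5065,.171,.12,82)
E
```

```text
wheel hub [ 0.56051511 -0.00254108  0.0425    ] pins ctr [0.54636553 0.00338507 0.0335    ]
wheel hub [ 0.55944208 -0.00181521  0.0435    ] pins ctr [0.545331   0.00409079 0.0345    ]
cap (array([0.50347711, 0.17182558, 0.06387977]), np.float64(0.0019383467710851975))
[0.50288926 0.17100212 0.064     ]
ear [0.47870177 0.16850278 0.029     ] [0.47837766 0.16969442 0.029     ]
t 8.55 tcp [ 0.5589 -0.0028  0.1446] close 82.0 tilt 0.09 w 0.0538 F [-0.7 -0.  -0.2]
rz 0.0 d mm [ 76.2 164.8  24.6]
```

Emit:
step_arm:
  moves:
    - {"rx":0,"ry":0,"rz":0,"dx":13,"dy":27.5,"dz":0,"gripper":0.25}
    - {"rx":0,"ry":0,"rz":0,"dx":13,"dy":27.5,"dz":0,"gripper":0.25}
    - {"rx":0,"ry":0,"rz":0,"dx":13,"dy":27.5,"dz":0,"gripper":0.25}
    - {"rx":0,"ry":0,"rz":0,"dx":13,"dy":27.5,"dz":0,"gripper":0.25}
    - {"rx":0,"ry":0,"rz":0,"dx":13,"dy":27.5,"dz":0,"gripper":0.25}
    - {"rx":0,"ry":0,"rz":0,"dx":14,"dy":27.5,"dz":0,"gripper":0.2}
    - {"rx":0,"ry":0,"rz":0,"dx":0,"dy":0,"dz":0,"gripper":0.1}
    - {"rx":0,"ry":0,"rz":0,"dx":0,"dy":0,"dz":30,"gripper":0.1}
    - {"rx":0,"ry":0,"rz":0,"dx":0,"dy":0,"dz":25,"gripper":0}
    - {"rx":0,"ry":0,"rz":0,"dx":0,"dy":0,"dz":10,"gripper":0}
    - {"rx":0,"ry":0,"rz":0,"dx":0,"dy":0,"dz":6,"gripper":0}
    - {"rx":0,"ry":0,"rz":0,"dx":0,"dy":0,"dz":0,"gripper":0}
    - {"rx":0,"ry":0,"rz":0,"dx":0,"dy":0,"dz":0,"gripper":0}

```text
clock: 10.18
tcp_pos: [0.5039, 0.1716, 0.0735]
orientation: [0.219, 3.133, 0.001]
contact_force: [0.4, -0.2, -0.9]
grip_width: 0.0423
gripper_force: 0.0
```

Emit:
step_arm:
  moves:
    - {"rx":0,"ry":0,"rz":0,"dx":0,"dy":0,"dz":1,"gripper":-0.2}
    - {"rx":0,"ry":0,"rz":0,"dx":0,"dy":0,"dz":0,"gripper":-0.3}
    - {"rx":0,"ry":0,"rz":0,"dx":0,"dy":0,"dz":0,"gripper":-0.4}
    - {"rx":0,"ry":0,"rz":0,"dx":0,"dy":0,"dz":0,"gripper":-0.6}
    - {"rx":0,"ry":0,"rz":0,"dx":0,"dy":0,"dz":0,"gripper":-0.6}
    - {"rx":0,"ry":0,"rz":0,"dx":0,"dy":0,"dz":0,"gripper":-0.6}
    - {"rx":0,"ry":0,"rz":0,"dx":0,"dy":0,"dz":0,"gripper":-0.6}

```text
clock: 11.05
tcp_pos: [0.5037, 0.1716, 0.0722]
orientation: [0.219, 3.134, 0.001]
contact_force: [-1.1, 1.7, 5.2]
grip_width: 0.0258
gripper_force: 29.4
```

Emit:
step_arm:
  moves:
    - {"rx":0,"ry":0,"rz":0,"dx":0,"dy":0,"dz":-5,"gripper":-0.6}
    - {"rx":0,"ry":0,"rz":0,"dx":0,"dy":0,"dz":-10,"gripper":-0.6}
    - {"rx":0,"ry":0,"rz":0,"dx":0,"dy":0,"dz":-20,"gripper":-0.6}
    - {"rx":0,"ry":0,"rz":0,"dx":0,"dy":0,"dz":-25,"gripper":-0.6}
    - {"rx":0,"ry":0,"rz":0,"dx":0,"dy":0,"dz":0,"gripper":-0.6}

```text
clock: 11.68
tcp_pos: [0.5047, 0.172, 0.1339]
orientation: [0.219, 3.13, 0.003]
contact_force: [0.2, -0.3, -0.5]
grip_width: 0.0259
gripper_force: 29.5
```

```bash
python3 - <<'E'
from h import *
go(.5455,-.1045,.13,82)
E
```

```text
t 11.68 tcp [0.5047 0.172  0.1339] close 82.0 tilt 0.24 w 0.0259 F [ 0.2 -0.3 -0.5]
rz 0.0 d mm [ -78.8 -268.1    3.5]
```

Emit:
step_arm:
  moves:
    - {"rx":0,"ry":0,"rz":0,"dx":-8.8,"dy":-29.8,"dz":0,"gripper":-0.6}
    - {"rx":0,"ry":0,"rz":0,"dx":-8.8,"dy":-29.8,"dz":0,"gripper":-0.6}
    - {"rx":0,"ry":0,"rz":0,"dx":-8.8,"dy":-29.8,"dz":0,"gripper":-0.6}
    - {"rx":0,"ry":0,"rz":0,"dx":-8.8,"dy":-29.8,"dz":0,"gripper":-0.6}
    - {"rx":0,"ry":0,"rz":0,"dx":-8.8,"dy":-29.8,"dz":0,"gripper":-0.6}
    - {"rx":0,"ry":0,"rz":0,"dx":-8.8,"dy":-29.8,"dz":0,"gripper":-0.6}
    - {"rx":0,"ry":0,"rz":0,"dx":-8.8,"dy":-29.8,"dz":0,"gripper":-0.6}
    - {"rx":0,"ry":0,"rz":0,"dx":-8.8,"dy":-29.8,"dz":0,"gripper":-0.6}
    - {"rx":0,"ry":0,"rz":0,"dx":-8.8,"dy":-29.8,"dz":0,"gripper":-0.6}
    - {"rx":0,"ry":0,"rz":0,"dx":0,"dy":0,"dz":30,"gripper":-0.6}
    - {"rx":0,"ry":0,"rz":0,"dx":0,"dy":0,"dz":32,"gripper":-0.6}
    - {"rx":0,"ry":0,"rz":0,"dx":0,"dy":0,"dz":0,"gripper":-0.6}
    - {"rx":0,"ry":0,"rz":0,"dx":0,"dy":0,"dz":0,"gripper":-0.6}

```text
clock: 13.3
tcp_pos: [0.5449, -0.1052, 0.0703]
orientation: [0.219, 3.134, -0.0]
contact_force: [0.3, 0.8, 0.1]
grip_width: 0.0257
gripper_force: 29.6
```

```bash
python3 - <<'E'
from h import *
go(.5455,-.1045,.05,82)
s=r.grab_frame('scene');t=r.grab_frame('top')
cv2.imwrite('pics/t2.png',t);cv2.imwrite('pics/s2.png',s)
f=lambda im,x,y,w,h,k:cv2.resize(im[y:y+h,x:x+w],None,fx=k,fy=k,interpolation=cv2.INTER_CUBIC)
cv2.imwrite('pics/f.png',np.hstack([f(s,355,180,80,80,5),f(t,240,245,45,45,400/45)]))
p=r.get_obs()['tcp_pos']
print('recess',((proj('scene',[.545,-.1055,.017])-(355,180))*5+2).round(1))
for z in(-.0342,-.0262,-.0082): print('cap z',z,((proj('scene',p+[0,0,z])-(355,180))*5+2).round(1))
for m in((-.0099,.00139,0),(.00139,.0099,0)):print('10mm',((proj('scene',p+m)-proj('scene',p))*5).round(1))
E
```

```text
t 13.3 tcp [ 0.5449 -0.1052  0.0703] close 82.0 tilt 0.02 w 0.0257 F [0.3 0.8 0.1]
rz 0.0 d mm [-0.5  0.8 20.3]
recess [204.5 265.5]
cap z -0.0342 [207.3 224.7]
cap z -0.0262 [209.1 208. ]
cap z -0.0082 [213. 170.]
10mm [13. 14.]
10mm [-23.2   6. ]
```

View pics/f.png

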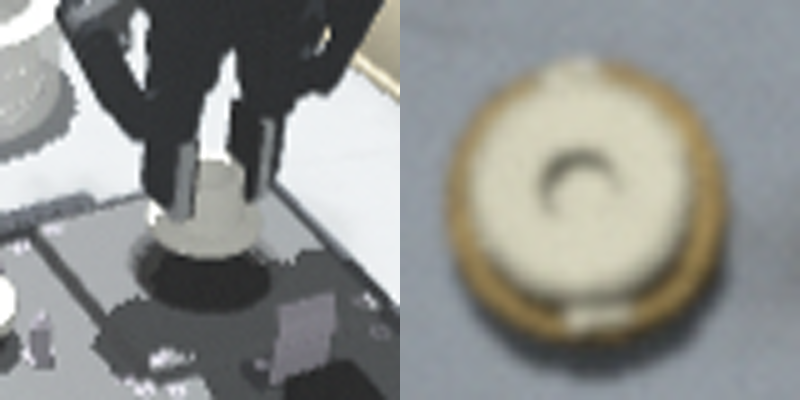

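The cap hangs straight above its recess: flange centre at crop x≈207, recess centre at about (203,269). In the top view the drive's ears are at (572,72) and (598,318) of the right half. I apply a small correction and lower.

Emit:
step_arm:
  moves:
    - {"rx":0,"ry":0,"rz":0,"dx":1,"dy":1.5,"dz":5,"gripper":-0.6}
    - {"rx":0,"ry":0,"rz":0,"dx":0,"dy":0,"dz":8,"gripper":-0.6}
    - {"rx":0,"ry":0,"rz":0,"dx":0,"dy":0,"dz":5,"gripper":-0.6}
    - {"rx":0,"ry":0,"rz":0,"dx":0,"dy":0,"dz":3,"gripper":-0.6}
    - {"rx":0,"ry":0,"rz":0,"dx":0,"dy":0,"dz":2,"gripper":-0.6}
    - {"rx":0,"ry":0,"rz":0,"dx":0,"dy":0,"dz":0,"gripper":-0.6}
    - {"rx":0,"ry":0,"rz":0,"dx":0,"dy":0,"dz":0,"gripper":-0.6}

```text
clock: 14.28
tcp_pos: [0.5439, -0.1035, 0.0469]
orientation: [0.219, 3.134, 0.0]
contact_force: [-0.8, 0.8, 0.4]
grip_width: 0.0257
gripper_force: 29.6
```

Emit:
step_arm:
  moves:
    - {"rx":0,"ry":0,"rz":0,"dx":0,"dy":0,"dz":1,"gripper":-0.6}
    - {"rx":0,"ry":0,"rz":0,"dx":0,"dy":0,"dz":0.5,"gripper":-0.6}
    - {"rx":0,"ry":0,"rz":0,"dx":0,"dy":0,"dz":0,"gripper":-0.6}

```text
clock: 14.65
tcp_pos: [0.544, -0.1035, 0.0464]
orientation: [0.219, 3.133, 0.001]
contact_force: [-3.8, 1.6, 12.5]
grip_width: 0.0257
gripper_force: 30.7
```

Emit:
step_arm:
  moves:
    - {"rx":0,"ry":0,"rz":0,"dx":0,"dy":0,"dz":-0.7,"gripper":-0.3}
    - {"rx":0,"ry":0,"rz":0,"dx":0,"dy":0,"dz":0,"gripper":0}
    - {"rx":0,"ry":0,"rz":0,"dx":0,"dy":0,"dz":0,"gripper":0}
    - {"rx":0,"ry":0,"rz":0,"dx":0,"dy":0,"dz":0,"gripper":0}
    - {"rx":0,"ry":0,"rz":0,"dx":0,"dy":0,"dz":0,"gripper":0}
    - {"rx":0,"ry":0,"rz":0,"dx":0,"dy":0,"dz":-10,"gripper":0}
    - {"rx":0,"ry":0,"rz":0,"dx":0,"dy":0,"dz":-35,"gripper":0}
    - {"rx":0,"ry":0,"rz":0,"dx":0,"dy":0,"dz":-40,"gripper":0.5}
    - {"rx":0,"ry":0,"rz":0,"dx":0,"dy":0,"dz":0,"gripper":0.5}

```text
clock: 15.78
tcp_pos: [0.5461, -0.104, 0.1347]
orientation: [0.219, 3.127, 0.0]
contact_force: [-1.0, -1.2, 0.1]
grip_width: 0.0641
gripper_force: 0.0
```

```bash
python3 - <<'E'
from h import *
s=r.grab_frame('scene');t=r.grab_frame('top');cv2.imwrite('pics/s3.png',s);cv2.imwrite('pics/t3.png',t)
f=lambda c,k,o:(np.array(c)+.5)/k-.5+np.array(o)
k=400/45
A=plane('top',f((172,72),k,(240,245)),.029);B=plane('top',f((198,318),k,(240,245)),.029)
print('ears',A,B,np.degrees(np.arctan2(*(A-B)[1::-1])),np.linalg.norm(A-B))
# housing top circle in top view: cream vs brass, bench
o=245;c=t[245:290,240:285]; h=cv2.cvtColor(c,cv2.COLOR_BGR2HSV)
print(h[20,20],h[15,32],h[40,20],h[3,3], h[2:43,21].tolist()[::3])
m=cv2.inRange(h,(0,0,165),(180,75,255));cc=max(cv2.findContours(m,0,1)[0],key=cv2.contourArea)
e=cv2.fitEllipse(cv2.convexHull(cc));print(e, cv2.minAreaRect(cc),plane('top',np.array(e[0])+(240,245),.038))
# cap in its nest, scene white blob
h=cv2.cvtColor(s,cv2.COLOR_BGR2HSV);m=cv2.inRange(h,(0,0,150),(180,40,255));
print('cap expected top',proj('scene',[.545,-.1055,.038]),'flange', proj('scene',[.545,-.1055,.02]))
cr=lambda im,x,y,w,hh,q:cv2.resize(im[y:y+hh,x:x+w],None,fx=q,fy=q,interpolation=cv2.INTER_CUBIC)
cv2.imwrite('pics/g.png',np.hstack([cr(s,355,195,80,80,5),cr(t,240,245,45,45,400/45)]))
E
```

```text
ears [0.53172562 0.17486571 0.029     ] [0.47806654 0.16804745 0.029     ] 7.241553218738043 0.05409053382083241
[ 29  28 209] [ 21  91 171] [120  15  67] [108  17 150] [[102, 21, 157], [106, 18, 158], [26, 33, 184], [26, 30, 213], [26, 32, 216], [27, 33, 141], [26, 30, 211], [26, 30, 211], [29, 28, 215], [25, 30, 214], [27, 35, 162], [27, 34, 171], [21, 68, 64], [101, 27, 75]]
((19.532270431518555, 19.35324478149414), (24.039451599121094, 25.7525634765625), 20.28522300720215) ((19.5, 20.0), (23.33452033996582, 24.748737335205078), 45.0) [0.50738243 0.1720501  0.038     ]
cap expected top [396.39796023 224.09837487] flange [395.63144358 231.48090091]
```

View pics/g.png

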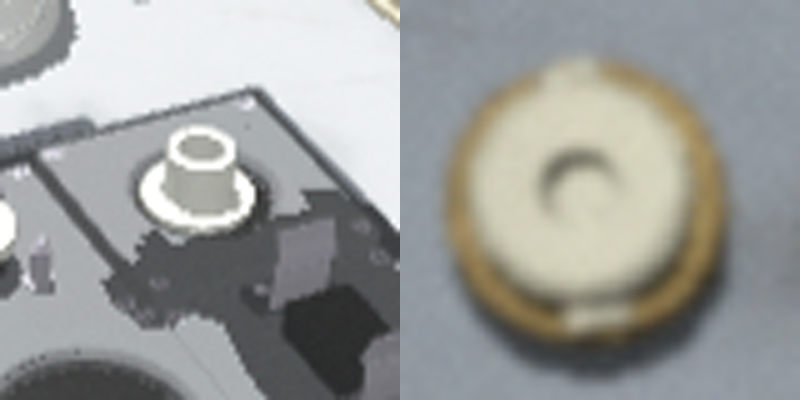

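The cap is seated in its recess: rim centre at crop (202,147), as expected. The drive stands upright on the tin with its ears along about 6.5°.

```bash
python3 - <<'E'
from h import *
go(.506,.1718,.09,96.5)
E
```

```text
t 15.88 tcp [ 0.5439 -0.1034  0.1316] close 82.0 tilt 0.07 w 0.0638 F [ 0.2  0.3 -0.8]
rz -14.5 d mm [  6.6 277.8  41.6]
```

Emit:
step_arm:
  grip_force: 70
  moves:
    - {"rx":0,"ry":0,"rz":-7.25,"dx":0,"dy":0,"dz":0,"gripper":0.5}
    - {"rx":0,"ry":0,"rz":-7.25,"dx":0,"dy":0,"dz":0,"gripper":0.5}
    - {"rx":0,"ry":0,"rz":0,"dx":0.7,"dy":31,"dz":0,"gripper":0.5}
    - {"rx":0,"ry":0,"rz":0,"dx":0.7,"dy":31,"dz":0,"gripper":0.5}
    - {"rx":0,"ry":0,"rz":0,"dx":0.7,"dy":31,"dz":0,"gripper":0.5}
    - {"rx":0,"ry":0,"rz":0,"dx":0.7,"dy":31,"dz":0,"gripper":0.5}
    - {"rx":0,"ry":0,"rz":0,"dx":0.7,"dy":31,"dz":0,"gripper":0.5}
    - {"rx":0,"ry":0,"rz":0,"dx":0.7,"dy":31,"dz":0,"gripper":0.5}
    - {"rx":0,"ry":0,"rz":0,"dx":0.7,"dy":31,"dz":0,"gripper":0.5}
    - {"rx":0,"ry":0,"rz":0,"dx":0.7,"dy":31,"dz":0,"gripper":0.5}
    - {"rx":0,"ry":0,"rz":0,"dx":1,"dy":30,"dz":0,"gripper":0.5}
    - {"rx":0,"ry":0,"rz":0,"dx":0,"dy":0,"dz":30,"gripper":0.5}
    - {"rx":0,"ry":0,"rz":0,"dx":0,"dy":0,"dz":30,"gripper":0.5}
    - {"rx":0,"ry":0,"rz":0,"dx":0,"dy":0,"dz":15,"gripper":0.5}
    - {"rx":0,"ry":0,"rz":0,"dx":0,"dy":0,"dz":5,"gripper":0.4}
    - {"rx":0,"ry":0,"rz":0,"dx":0,"dy":0,"dz":0,"gripper":0.4}
    - {"rx":0,"ry":0,"rz":0,"dx":0,"dy":0,"dz":0,"gripper":0.4}

```text
clock: 18.0
tcp_pos: [0.5063, 0.1721, 0.0518]
orientation: [-0.178, 3.135, 0.001]
contact_force: [0.6, -0.1, 0.8]
grip_width: 0.0597
gripper_force: 0.0
```

```bash
python3 - <<'E'
from h import *
go(.506,.1718,.048,96.5)
E
```

```text
t 18.0 tcp [0.5063 0.1721 0.0518] close 96.5 tilt 0.09 w 0.0597 F [ 0.6 -0.1  0.8]
rz 0.0 d mm [ 0.4 -0.2  3.8]
```

Free of contact; I lower 4 mm and close.

Emit:
step_arm:
  moves:
    - {"rx":0,"ry":0,"rz":0,"dx":0,"dy":0,"dz":2,"gripper":0.4}
    - {"rx":0,"ry":0,"rz":0,"dx":0,"dy":0,"dz":1.5,"gripper":0.3}
    - {"rx":0,"ry":0,"rz":0,"dx":0,"dy":0,"dz":0,"gripper":0.2}
    - {"rx":0,"ry":0,"rz":0,"dx":0,"dy":0,"dz":0,"gripper":0.1}
    - {"rx":0,"ry":0,"rz":0,"dx":0,"dy":0,"dz":0,"gripper":0.0}
    - {"rx":0,"ry":0,"rz":0,"dx":0,"dy":0,"dz":0,"gripper":-0.1}
    - {"rx":0,"ry":0,"rz":0,"dx":0,"dy":0,"dz":0,"gripper":-0.1}
    - {"rx":0,"ry":0,"rz":0,"dx":0,"dy":0,"dz":0,"gripper":-0.1}

```text
clock: 19.0
tcp_pos: [0.5058, 0.1719, 0.0481]
orientation: [-0.178, 3.137, 0.0]
contact_force: [-2.3, -0.6, 8.1]
grip_width: 0.0443
gripper_force: 70.1
```

Emit:
step_arm:
  moves:
    - {"rx":0,"ry":0,"rz":0,"dx":0,"dy":0,"dz":-4,"gripper":-0.1}
    - {"rx":0,"ry":0,"rz":0,"dx":0,"dy":0,"dz":-8,"gripper":-0.1}
    - {"rx":0,"ry":0,"rz":0,"dx":0,"dy":0,"dz":-20,"gripper":-0.1}
    - {"rx":0,"ry":0,"rz":0,"dx":0,"dy":0,"dz":-40,"gripper":-0.1}
    - {"rx":0,"ry":0,"rz":0,"dx":0,"dy":0,"dz":0,"gripper":-0.1}
    - {"rx":0,"ry":0,"rz":0,"dx":0,"dy":0,"dz":0,"gripper":-0.1}

```text
clock: 19.75
tcp_pos: [0.5055, 0.1719, 0.1194]
orientation: [0.179, -3.136, -0.0]
contact_force: [-1.1, -0.7, -1.0]
grip_width: 0.044
gripper_force: 71.3
```

```bash
python3 - <<'E'
from h import *
go(.443,-.0917,.12,82)
E
```

```text
t 19.75 tcp [0.5055 0.1719 0.1194] close 96.5 tilt 0.01 w 0.044 F [-1.1 -0.7 -1. ]
rz 14.5 d mm [  25.2 -269.8   -0.6]
```

Emit:
step_arm:
  moves:
    - {"rx":0,"ry":0,"rz":7.25,"dx":0,"dy":0,"dz":0,"gripper":-0.1}
    - {"rx":0,"ry":0,"rz":7.25,"dx":0,"dy":0,"dz":0,"gripper":-0.1}
    - {"rx":0,"ry":0,"rz":0,"dx":2.5,"dy":-27,"dz":0,"gripper":-0.1}
    - {"rx":0,"ry":0,"rz":0,"dx":2.5,"dy":-27,"dz":0,"gripper":-0.1}
    - {"rx":0,"ry":0,"rz":0,"dx":2.5,"dy":-27,"dz":0,"gripper":-0.1}
    - {"rx":0,"ry":0,"rz":0,"dx":2.5,"dy":-27,"dz":0,"gripper":-0.1}
    - {"rx":0,"ry":0,"rz":0,"dx":2.5,"dy":-27,"dz":0,"gripper":-0.1}
    - {"rx":0,"ry":0,"rz":0,"dx":2.5,"dy":-27,"dz":0,"gripper":-0.1}
    - {"rx":0,"ry":0,"rz":0,"dx":2.5,"dy":-27,"dz":0,"gripper":-0.1}
    - {"rx":0,"ry":0,"rz":0,"dx":2.5,"dy":-27,"dz":0,"gripper":-0.1}
    - {"rx":0,"ry":0,"rz":0,"dx":2.5,"dy":-27,"dz":0,"gripper":-0.1}
    - {"rx":0,"ry":0,"rz":0,"dx":2.5,"dy":-27,"dz":0,"gripper":-0.1}
    - {"rx":0,"ry":0,"rz":0,"dx":0,"dy":0,"dz":30,"gripper":-0.1}
    - {"rx":0,"ry":0,"rz":0,"dx":0,"dy":0,"dz":0,"gripper":-0.1}
    - {"rx":0,"ry":0,"rz":0,"dx":0,"dy":0,"dz":0,"gripper":-0.1}

```text
clock: 21.62
tcp_pos: [0.4432, -0.0917, 0.0894]
orientation: [-0.218, -3.133, 0.0]
contact_force: [0.6, -0.1, -0.4]
grip_width: 0.044
gripper_force: 71.4
```

```bash
python3 - <<'E'
from h import *
go(.443,-.0917,.054,82)
s=r.grab_frame('scene');cv2.imwrite('pics/s4.png',s)
x0,y0,k=370,195,8
cv2.imwrite('pics/i.png',cv2.resize(s[y0:y0+75,x0:x0+95],None,fx=k,fy=k,interpolation=cv2.INTER_CUBIC))
p=r.get_obs()['tcp_pos'];a=np.radians(-8);u=np.array([np.cos(a),np.sin(a),0]);v=np.array([-u[1],u[0],0])
q=lambda P:((proj('scene',P)-(x0,y0))*k+3.5).round(0)
c=np.array([.443,-.0917,.028])
print('block corners',[q(c+i*.02*u+j*.014*v) for i in(1,-1) for j in(1,-1)])
print('clip tops',[q(c+[0,0,.022]+i*.03*u+j*.012*v) for i in(1,-1) for j in(1,-1)])
b=p-[0,0,.0251]
print('ears bottom tip ctr',[q(b+[0,0,.001]+i*.029*u) for i in(1,-1)],'housing sides bottom',[q(b+j*.024*v) for j in(1,-1)])
print('10mm u,v',q(c+.01*u)-q(c),q(c+.01*v)-q(c))
E
```

```text
t 21.62 tcp [ 0.4432 -0.0917  0.0894] close 82.0 tilt 0.07 w 0.044 F [ 0.6 -0.1 -0.4]
rz 0.0 d mm [ 0.2 -0.1 35.4]
block corners [array([336., 484.]), array([442., 453.]), array([428., 590.]), array([536., 558.])]
clip tops [array([331., 381.]), array([423., 356.]), array([472., 540.]), array([566., 512.])]
ears bottom tip ctr [array([385., 315.]), array([524., 466.])] housing sides bottom [array([358., 419.]), array([545., 366.])]
10mm u,v [-23. -26.] [-38.  12.]
```

View pics/i.png

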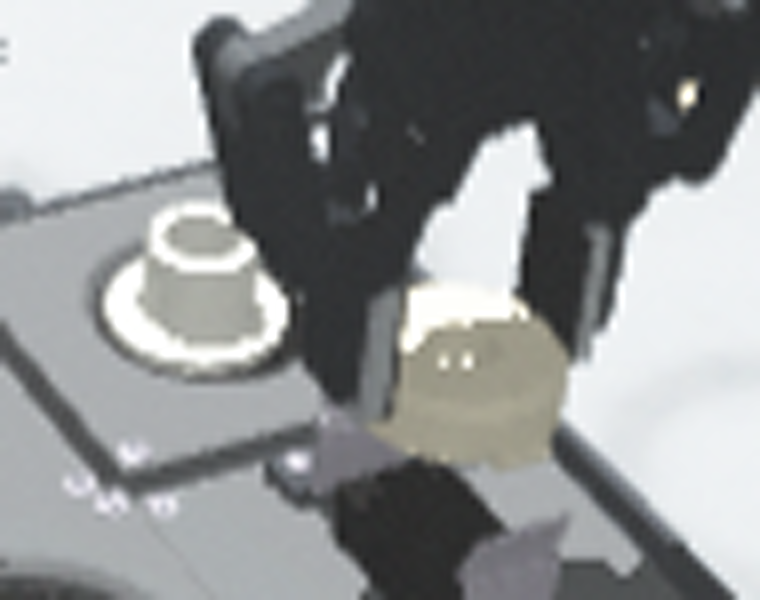

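The drive hangs level. Its near ear is at about crop (515,463), where predicted (524,466). The block and clips are directly below and the cap is well seated, so I press down.

Emit:
step_arm:
  moves:
    - {"rx":0,"ry":0,"rz":0,"dx":0,"dy":0,"dz":10,"gripper":-0.1}
    - {"rx":0,"ry":0,"rz":0,"dx":0,"dy":0,"dz":6,"gripper":-0.1}
    - {"rx":0,"ry":0,"rz":0,"dx":0,"dy":0,"dz":4,"gripper":-0.1}
    - {"rx":0,"ry":0,"rz":0,"dx":0,"dy":0,"dz":3,"gripper":-0.1}
    - {"rx":0,"ry":0,"rz":0,"dx":0,"dy":0,"dz":3,"gripper":-0.1}
    - {"rx":0,"ry":0,"rz":0,"dx":0,"dy":0,"dz":0,"gripper":-0.1}

```text
clock: 22.42
tcp_pos: [0.4434, -0.092, 0.0633]
orientation: [-0.219, -3.134, -0.0]
contact_force: [0.5, 0.4, -0.4]
grip_width: 0.0445
gripper_force: 71.4
```

Emit:
step_arm:
  moves:
    - {"rx":0,"ry":0,"rz":0,"dx":0,"dy":0,"dz":2,"gripper":-0.1}
    - {"rx":0,"ry":0,"rz":0,"dx":0,"dy":0,"dz":2,"gripper":-0.1}
    - {"rx":0,"ry":0,"rz":0,"dx":0,"dy":0,"dz":0,"gripper":-0.1}

```text
clock: 22.8
tcp_pos: [0.4433, -0.0919, 0.0593]
orientation: [-0.219, -3.134, -0.0]
contact_force: [0.4, 0.2, -0.3]
grip_width: 0.0438
gripper_force: 71.4
```

Emit:
step_arm:
  moves:
    - {"rx":0,"ry":0,"rz":0,"dx":0,"dy":0,"dz":2,"gripper":-0.1}
    - {"rx":0,"ry":0,"rz":0,"dx":0,"dy":0,"dz":2,"gripper":-0.1}
    - {"rx":0,"ry":0,"rz":0,"dx":0,"dy":0,"dz":0,"gripper":-0.1}

```text
clock: 23.18
tcp_pos: [0.4432, -0.0919, 0.0552]
orientation: [-0.219, -3.133, -0.0]
contact_force: [-0.5, -0.5, -0.5]
grip_width: 0.0441
gripper_force: 71.4
```

Emit:
step_arm:
  moves:
    - {"rx":0,"ry":0,"rz":0,"dx":0,"dy":0,"dz":1,"gripper":-0.1}
    - {"rx":0,"ry":0,"rz":0,"dx":0,"dy":0,"dz":1,"gripper":-0.1}
    - {"rx":0,"ry":0,"rz":0,"dx":0,"dy":0,"dz":0,"gripper":-0.1}

```text
clock: 23.55
tcp_pos: [0.4435, -0.092, 0.0544]
orientation: [0.219, 3.134, 0.001]
contact_force: [-3.4, -0.2, 15.6]
grip_width: 0.0444
gripper_force: 73.2
```

```bash
python3 - <<'E'
from h import *
go(.443,-.0917,.054,82)
E
```

```text
t 23.55 tcp [ 0.4435 -0.092   0.0544] close 82.0 tilt 0.03 w 0.0444 F [-3.4 -0.2 15.6]
rz -0.0 d mm [0.5 0.2 0.4]
```

Emit:
step_arm:
  moves:
    - {"rx":0,"ry":0,"rz":0,"dx":0,"dy":0,"dz":0.8,"gripper":-0.1}
    - {"rx":0,"ry":0,"rz":0,"dx":0,"dy":0,"dz":0,"gripper":-0.1}

```text
clock: 23.8
tcp_pos: [0.4435, -0.092, 0.0543]
orientation: [0.219, 3.134, 0.001]
contact_force: [-6.3, 2.6, 27.3]
grip_width: 0.044
gripper_force: 74.6
```

```bash
python3 - <<'E'
from h import *
go(.443,-.0917,.054,82)
s=r.grab_frame('scene');cv2.imwrite('pics/s5.png',s)
x0,y0,k=395,220,10
cv2.imwrite('pics/j.png',cv2.resize(s[y0:y0+60,x0:x0+60],None,fx=k,fy=k,interpolation=cv2.INTER_CUBIC))
E
```

```text
t 23.8 tcp [ 0.4435 -0.092   0.0543] close 82.0 tilt 0.05 w 0.044 F [-6.3  2.6 27.3]
rz -0.0 d mm [0.6 0.2 0.3]
```

A firm stop at the expected seating height, well past the clip force. I release and look.

Emit:
step_arm:
  moves:
    - {"rx":0,"ry":0,"rz":0,"dx":0,"dy":0,"dz":-2,"gripper":-0.1}
    - {"rx":0,"ry":0,"rz":0,"dx":0,"dy":0,"dz":0,"gripper":0.25}
    - {"rx":0,"ry":0,"rz":0,"dx":0,"dy":0,"dz":0,"gripper":0.25}
    - {"rx":0,"ry":0,"rz":0,"dx":0,"dy":0,"dz":0,"gripper":0.25}
    - {"rx":0,"ry":0,"rz":0,"dx":0,"dy":0,"dz":0,"gripper":0.25}
    - {"rx":0,"ry":0,"rz":0,"dx":0,"dy":0,"dz":-10,"gripper":0.25}
    - {"rx":0,"ry":0,"rz":0,"dx":0,"dy":0,"dz":-40,"gripper":0.25}
    - {"rx":0,"ry":0,"rz":0,"dx":0,"dy":0,"dz":-40,"gripper":0.7}
    - {"rx":0,"ry":0,"rz":0,"dx":0,"dy":0,"dz":0,"gripper":0.7}

```text
clock: 24.98
tcp_pos: [0.4456, -0.0922, 0.1478]
orientation: [0.219, 3.127, 0.001]
contact_force: [0.2, -0.9, -0.3]
grip_width: 0.0729
gripper_force: 0.0
```

```bash
python3 - <<'E'
from h import *
s=r.grab_frame('scene');t=r.grab_frame('top');cv2.imwrite('pics/s6.png',s);cv2.imwrite('pics/t6.png',t)
f=lambda im,x,y,w,h,k:cv2.resize(im[y:y+h,x:x+w],None,fx=k,fy=k,interpolation=cv2.INTER_CUBIC)
cv2.imwrite('pics/k.png',np.hstack([f(s,390,215,60,75,8),f(t,245,250,40,75,8)]))
c=np.array([.443,-.0917,.0]);a=np.radians(-8);u=np.array([np.cos(a),np.sin(a),0]);q=lambda P:((proj('scene',P)-(390,215))*8+3.5).round(0)
print('top ctr',q(c+[0,0,.043]),'bottom',q(c+[0,0,.028]),'ears',q(c+.029*u+[0,0,.034]),q(c-.029*u+[0,0,.034]))
h=cv2.cvtColor(t,cv2.COLOR_BGR2HSV);m=cv2.inRange(h,(12,60,60),(30,255,255));m[:240]=0;m[300:]=0;m[:,:235]=0;m[:,295:]=0
cc=max(cv2.findContours(m,0,1)[0],key=cv2.contourArea);e=cv2.fitEllipse(cc);print('tin',e,plane('top',e[0],.023),plane('top',e[0],.015))
h=cv2.cvtColor(s,cv2.COLOR_BGR2HSV);m=cv2.inRange(h,(10,50,60),(30,255,255));m[:260]=0;m[330:]=0;m[:,:250]=0;m[:,310:]=0
x,y,w,hh=cv2.boundingRect(m);print('scene tin bbox',x,y,w,hh,'expect ctr top px',proj('scene',[.506,.170,.023]))
go(.506,.170,.1,82)
E
```

```text
top ctr [283. 309.] bottom [275. 360.] ears [212. 266.] [347. 418.]
tin ((260.56396484375, 267.6629333496094), (30.5087947845459, 31.277538299560547), 175.61549377441406) [0.50346577 0.17172571 0.023     ] [0.5047692  0.17267571 0.015     ]
scene tin bbox 261 283 36 33 expect ctr top px [279.40731845 292.73669661]
t 25.07 tcp [ 0.4435 -0.0918  0.1451] close 82.0 tilt 0.07 w 0.0727 F [ 0.3 -0.6 -0.4]
rz 0.0 d mm [-25.4 268.   45.3]
```

View pics/k.png

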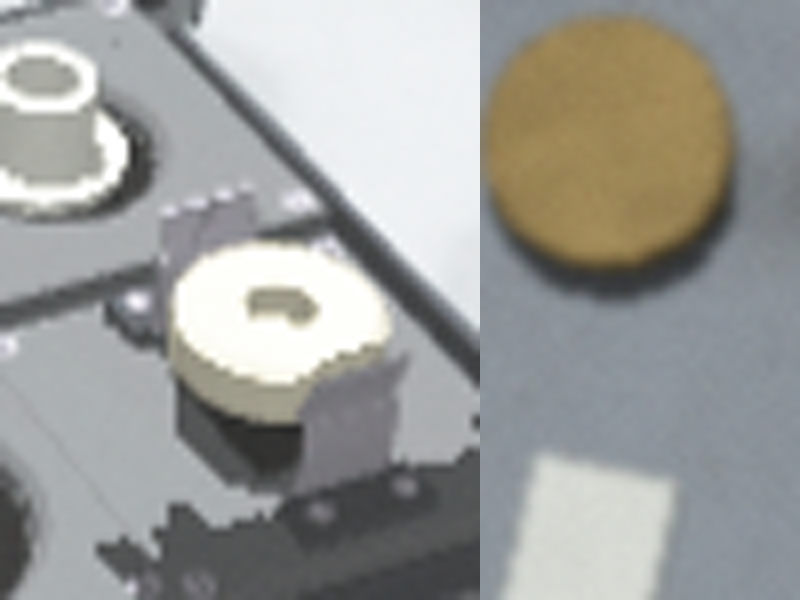

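The drive sits level between the clips, top centre at crop (282,316) against an expected (283,309), so it is fully down. The tin stands alone with its centre at about top pixel (260.6,267.7). The tin is next.

Emit:
step_arm:
  grip_force: 40
  moves:
    - {"rx":0,"ry":0,"rz":0,"dx":-2.3,"dy":27,"dz":0,"gripper":0.8}
    - {"rx":0,"ry":0,"rz":0,"dx":-2.3,"dy":27,"dz":0,"gripper":0.8}
    - {"rx":0,"ry":0,"rz":0,"dx":-2.3,"dy":27,"dz":0,"gripper":0.8}
    - {"rx":0,"ry":0,"rz":0,"dx":-2.3,"dy":27,"dz":0,"gripper":0.8}
    - {"rx":0,"ry":0,"rz":0,"dx":-2.3,"dy":27,"dz":0,"gripper":0.8}
    - {"rx":0,"ry":0,"rz":0,"dx":-2.3,"dy":27,"dz":0,"gripper":0.8}
    - {"rx":0,"ry":0,"rz":0,"dx":-2.3,"dy":27,"dz":0,"gripper":0.8}
    - {"rx":0,"ry":0,"rz":0,"dx":-2.3,"dy":27,"dz":0,"gripper":0.8}
    - {"rx":0,"ry":0,"rz":0,"dx":-2.3,"dy":27,"dz":0,"gripper":0.8}
    - {"rx":0,"ry":0,"rz":0,"dx":-2.3,"dy":27,"dz":0,"gripper":0.8}
    - {"rx":0,"ry":0,"rz":0,"dx":0,"dy":0,"dz":40,"gripper":0.8}
    - {"rx":0,"ry":0,"rz":0,"dx":0,"dy":0,"dz":40,"gripper":0.8}
    - {"rx":0,"ry":0,"rz":0,"dx":0,"dy":0,"dz":20,"gripper":0.8}
    - {"rx":0,"ry":0,"rz":0,"dx":0,"dy":0,"dz":8,"gripper":0.8}
    - {"rx":0,"ry":0,"rz":0,"dx":0,"dy":0,"dz":5,"gripper":0.8}
    - {"rx":0,"ry":0,"rz":0,"dx":0,"dy":0,"dz":0,"gripper":0.8}

```text
clock: 27.08
tcp_pos: [0.5039, 0.1723, 0.0319]
orientation: [0.219, 3.134, 0.0]
contact_force: [-0.0, -0.0, 0.3]
grip_width: 0.0767
gripper_force: 0.0
```

Emit:
step_arm:
  moves:
    - {"rx":0,"ry":0,"rz":0,"dx":0,"dy":0,"dz":0,"gripper":0.7}
    - {"rx":0,"ry":0,"rz":0,"dx":0,"dy":0,"dz":0,"gripper":0.6}
    - {"rx":0,"ry":0,"rz":0,"dx":0,"dy":0,"dz":0,"gripper":0.5}
    - {"rx":0,"ry":0,"rz":0,"dx":0,"dy":0,"dz":0,"gripper":0.4}
    - {"rx":0,"ry":0,"rz":0,"dx":0,"dy":0,"dz":0,"gripper":0.2}
    - {"rx":0,"ry":0,"rz":0,"dx":0,"dy":0,"dz":0,"gripper":0.2}
    - {"rx":0,"ry":0,"rz":0,"dx":0,"dy":0,"dz":0,"gripper":0.2}
    - {"rx":0,"ry":0,"rz":0,"dx":0,"dy":0,"dz":0,"gripper":0.2}

```text
clock: 28.08
tcp_pos: [0.5039, 0.1723, 0.0326]
orientation: [0.219, 3.134, 0.001]
contact_force: [-3.1, -0.9, 11.0]
grip_width: 0.058
gripper_force: 40.2
```

Emit:
step_arm:
  moves:
    - {"rx":0,"ry":0,"rz":0,"dx":0,"dy":0,"dz":-5,"gripper":0.2}
    - {"rx":0,"ry":0,"rz":0,"dx":0,"dy":0,"dz":-15,"gripper":0.2}
    - {"rx":0,"ry":0,"rz":0,"dx":0,"dy":0,"dz":-25,"gripper":0.2}
    - {"rx":0,"ry":0,"rz":0,"dx":0,"dy":0,"dz":-15,"gripper":0.2}
    - {"rx":0,"ry":0,"rz":0,"dx":0,"dy":0,"dz":0,"gripper":0.2}

```text
clock: 28.7
tcp_pos: [0.5045, 0.1726, 0.093]
orientation: [0.218, 3.132, 0.002]
contact_force: [-0.5, -0.9, -0.8]
grip_width: 0.0577
gripper_force: 42.9
```

```bash
python3 - <<'E'
from h import *
go(.4569,.0095,.0926,82)
s=r.grab_frame('scene');h=cv2.cvtColor(s,cv2.COLOR_BGR2HSV);m=cv2.inRange(h,(10,50,40),(30,255,255));m[:200]=0;m[330:]=0;m[:,:240]=0;m[:,320:]=0
x,y,w,hh=cv2.boundingRect(m);print('tin bbox',x,y,w,hh)
p=r.get_obs()['tcp_pos']
a=np.linspace(0,6.28,60);P=np.array([proj('scene',p+[.031*np.cos(i),.031*np.sin(i),z]) for i in a for z in(-.0326,-.0096)])
print('pred',P.min(0),P.max(0))
E
```

```text
t 28.7 tcp [0.5045 0.1726 0.093 ] close 82.0 tilt 0.16 w 0.0577 F [-0.5 -0.9 -0.8]
rz 0.0 d mm [ 2.450e+01 -1.681e+02  1.000e-01]
tin bbox 260 256 35 33
pred [257.58555294 255.32619843] [296.25766007 291.04546619]
```

Emit:
step_arm:
  moves:
    - {"rx":0,"ry":0,"rz":0,"dx":4.1,"dy":-28,"dz":0,"gripper":0.2}
    - {"rx":0,"ry":0,"rz":0,"dx":4.1,"dy":-28,"dz":0,"gripper":0.2}
    - {"rx":0,"ry":0,"rz":0,"dx":4.1,"dy":-28,"dz":0,"gripper":0.2}
    - {"rx":0,"ry":0,"rz":0,"dx":4.1,"dy":-28,"dz":0,"gripper":0.2}
    - {"rx":0,"ry":0,"rz":0,"dx":4.1,"dy":-28,"dz":0,"gripper":0.2}
    - {"rx":0,"ry":0,"rz":0,"dx":4.1,"dy":-28,"dz":0,"gripper":0.2}
    - {"rx":0,"ry":0,"rz":0,"dx":0,"dy":0,"dz":15,"gripper":0.2}
    - {"rx":0,"ry":0,"rz":0,"dx":0,"dy":0,"dz":15,"gripper":0.2}
    - {"rx":0,"ry":0,"rz":0,"dx":0,"dy":0,"dz":0,"gripper":0.2}
    - {"rx":0,"ry":0,"rz":0,"dx":0,"dy":0,"dz":0,"gripper":0.2}

```text
clock: 30.0
tcp_pos: [0.4561, 0.01, 0.0614]
orientation: [-0.217, -3.134, -0.0]
contact_force: [0.2, 0.8, -0.0]
grip_width: 0.0576
gripper_force: 43.1
```

```bash
python3 - <<'E'
from h import *
go(.4569,.0095,.044,82)
s=r.grab_frame('scene');h=cv2.cvtColor(s,cv2.COLOR_BGR2HSV);m=cv2.inRange(h,(10,50,40),(30,255,255));m[:200]=0;m[330:]=0;m[:,:330]=0;m[:,430:]=0
x,y,w,hh=cv2.boundingRect(m);print('tin bbox',x,y,x+w-1,y+hh-1)
def pr(c,z):
    a=np.linspace(0,6.28,60);P=np.array([proj('scene',np.add(c,[.031*np.cos(i),.031*np.sin(i),k])) for i in a for k in z]);print(P.min(0).round(1),P.max(0).round(1))
p=r.get_obs()['tcp_pos'];pr(p,(-.0326,-.0096))
E
```

```text
t 30.0 tcp [0.4561 0.01   0.0614] close 82.1 tilt 0.03 w 0.0576 F [ 0.2  0.8 -0. ]
rz 0.1 d mm [-0.9 -0.3 17.4]
tin bbox 358 254 420 316
[356.  252.9] [392.6 286.5]
```

Emit:
step_arm:
  moves:
    - {"rx":0,"ry":0,"rz":0,"dx":-0.5,"dy":0,"dz":6,"gripper":0.2}
    - {"rx":0,"ry":0,"rz":0,"dx":0,"dy":0,"dz":5,"gripper":0.2}
    - {"rx":0,"ry":0,"rz":0,"dx":0,"dy":0,"dz":3,"gripper":0.2}
    - {"rx":0,"ry":0,"rz":0,"dx":0,"dy":0,"dz":2,"gripper":0.2}
    - {"rx":0,"ry":0,"rz":0,"dx":0,"dy":0,"dz":0,"gripper":0.2}
    - {"rx":0,"ry":0,"rz":0,"dx":0,"dy":0,"dz":0,"gripper":0.2}

```text
clock: 30.8
tcp_pos: [0.4566, 0.0092, 0.0458]
orientation: [0.219, 3.134, 0.0]
contact_force: [0.2, 0.0, -0.9]
grip_width: 0.0577
gripper_force: 43.1
```

Emit:
step_arm:
  moves:
    - {"rx":0,"ry":0,"rz":0,"dx":0,"dy":0,"dz":1,"gripper":0.2}
    - {"rx":0,"ry":0,"rz":0,"dx":0,"dy":0,"dz":0.5,"gripper":0.2}
    - {"rx":0,"ry":0,"rz":0,"dx":0,"dy":0,"dz":0,"gripper":0.2}

```text
clock: 31.18
tcp_pos: [0.4565, 0.0092, 0.0442]
orientation: [-0.219, -3.134, -0.0]
contact_force: [0.3, -0.7, -0.7]
grip_width: 0.0579
gripper_force: 43.1
```

Emit:
step_arm:
  moves:
    - {"rx":0,"ry":0,"rz":0,"dx":0,"dy":0,"dz":1,"gripper":0.2}
    - {"rx":0,"ry":0,"rz":0,"dx":0,"dy":0,"dz":0,"gripper":0.2}

```text
clock: 31.42
tcp_pos: [0.4566, 0.0092, 0.0437]
orientation: [0.219, 3.134, 0.0]
contact_force: [-1.3, -0.9, 8.0]
grip_width: 0.0578
gripper_force: 43.9
```

Emit:
step_arm:
  moves:
    - {"rx":0,"ry":0,"rz":0,"dx":0,"dy":0,"dz":0.7,"gripper":0.2}
    - {"rx":0,"ry":0,"rz":0,"dx":0,"dy":0,"dz":0,"gripper":0.2}

```text
clock: 31.68
tcp_pos: [0.4567, 0.0092, 0.0436]
orientation: [0.219, 3.134, 0.001]
contact_force: [-5.4, -0.6, 18.5]
grip_width: 0.0583
gripper_force: 44.8
```

Emit:
step_arm:
  moves:
    - {"rx":0,"ry":0,"rz":0,"dx":0,"dy":0,"dz":-1.2,"gripper":0.4}
    - {"rx":0,"ry":0,"rz":0,"dx":0,"dy":0,"dz":0,"gripper":0.7}
    - {"rx":0,"ry":0,"rz":0,"dx":0,"dy":0,"dz":0,"gripper":0.7}
    - {"rx":0,"ry":0,"rz":0,"dx":0,"dy":0,"dz":0,"gripper":0.7}
    - {"rx":0,"ry":0,"rz":0,"dx":0,"dy":0,"dz":0,"gripper":0.7}
    - {"rx":0,"ry":0,"rz":0,"dx":0,"dy":0,"dz":-10,"gripper":0.7}
    - {"rx":0,"ry":0,"rz":0,"dx":0,"dy":0,"dz":-30,"gripper":0.7}
    - {"rx":0,"ry":0,"rz":0,"dx":0,"dy":0,"dz":-40,"gripper":0.7}
    - {"rx":0,"ry":0,"rz":0,"dx":0,"dy":30,"dz":-30,"gripper":0.7}
    - {"rx":0,"ry":0,"rz":0,"dx":0,"dy":40,"dz":0,"gripper":0.7}
    - {"rx":0,"ry":0,"rz":0,"dx":0,"dy":40,"dz":0,"gripper":0.7}
    - {"rx":0,"ry":0,"rz":0,"dx":0,"dy":40,"dz":0,"gripper":0.7}
    - {"rx":0,"ry":0,"rz":0,"dx":0,"dy":40,"dz":0,"gripper":0.7}
    - {"rx":0,"ry":0,"rz":0,"dx":0,"dy":40,"dz":0,"gripper":0.7}
    - {"rx":0,"ry":0,"rz":0,"dx":0,"dy":40,"dz":0,"gripper":0.7}
    - {"rx":0,"ry":0,"rz":0,"dx":0,"dy":0,"dz":0,"gripper":0.7}

```text
clock: 33.67
tcp_pos: [0.4937, 0.2806, 0.1543]
orientation: [0.211, 3.134, 0.003]
contact_force: [-0.1, -0.6, -0.3]
grip_width: 0.0725
gripper_force: 0.0
```

```bash
python3 - <<'E'
from h import *
go(.45,.2,.2)
t=r.grab_frame('top');s=r.grab_frame('scene');cv2.imwrite('pics/t7.png',t);cv2.imwrite('pics/s7.png',s)
h=cv2.cvtColor(t,cv2.COLOR_BGR2HSV)
def blob(n,h,lo,hi,box):
    x0,y0,x1,y1=box;m=cv2.inRange(h[y0:y1,x0:x1],lo,hi);cs=cv2.findContours(m,0,1)[0]
    if not cs: return print(n,'none')
    c=max(cs,key=cv2.contourArea);e=cv2.fitEllipse(c);return np.array(e[0])+(x0,y0),np.round(e[1],1)
for n,lo,hi,P,box,zt in(('tin',(12,60,40),(30,255,255),(.4569,.0095),(315,260,375,330),.034),('wheel',(0,0,175),(180,60,255),(.558,-.0039),(335,225,370,260),.037),('cap',(0,0,170),(180,60,255),(.5448,-.1054),(385,230,425,270),.02),('drive',(15,15,150),(40,80,255),(.4437,-.0918),(380,270,420,330),.043)):
    b=blob(n,h,lo,hi,box)
    if b: print(n,b,plane('top',b[0],zt).round(4),'want',P,'px',proj('top',[*P,zt]).round(1))
h=cv2.cvtColor(s,cv2.COLOR_BGR2HSV)
b=blob('drive s',h,(12,12,170),(40,90,255),(405,235,450,275));print('drive scene',b,proj('scene',[.4437,-.0918,.043]))
b=blob('tin s',h,(12,60,60),(30,255,255),(345,245,405,305));print('tin scene',b,proj('scene',[.4569,.0095,.034]))
E
```

```text
t 33.67 tcp [0.4937 0.2806 0.1543] close 82.3 tilt 0.13 w 0.0725 F [-0.1 -0.6 -0.3]
rz 0 d mm [ 32.5 -85.6 -45.9]
tin (array([345.54429626, 291.23326683]), array([33.2, 33.7])) [0.4569 0.0093 0.034 ] want (0.4569, 0.0095) px [345.4 291.2]
wheel (array([351.33989334, 238.15702724]), array([18.3, 19. ])) [ 0.5583 -0.0026  0.037 ] want (0.558, -0.0039) px [352.  238.3]
cap (array([403.05428123, 246.54473877]), array([20.7, 21.8])) [ 0.5454 -0.1032  0.02  ] want (0.5448, -0.1054) px [404.2 246.8]
drive (array([400.56066132, 297.87632561]), array([24. , 24.9])) [ 0.4436 -0.092   0.043 ] want (0.4437, -0.0918) px [400.5 297.8]
drive scene (array([437.        , 255.72752762]), array([1.9, 7. ])) [424.70249217 253.01311085]
tin scene (array([373.05988693, 276.69084167]), array([30.9, 35.2])) [373.86802566 271.95713853]
```

```bash
python3 -c "
from bench import r
print(r.hand_in())"
```

```text
the job is handed in; nothing more can be done
None
```

The job is handed in at about 34 s of the 122 s: all four pieces are in their nests, 0–2.5 mm off in plan by the final top view, upright with the arm clear; the drive's snap wasn't felt, only inferred from a firm 27 N stop at seating height, and the verdict was not reported.

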